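# Free a sagging gate bolt and hold the tool-cage gate ajar

## Task

Push the metal sleeve fully down onto the bare spigot in front of the tool cage, so that it stops the gate from swinging wide, and let go of it. Then take the gate bolt by its knob, lift the sagging bolt over the bent lip of its keeper while drawing it back, and pull the gate open to the sleeve (touching it lightly or just short of it); the program finishes while still holding the knob, with the sprung gate kept ajar. Leave the other loose things on the bench where they are.

Things in the scene. Friction and masses are not known exactly. Their poses are not given: they have to be found in the camera images.
- cage: Fixed low wooden tool cage, 380 mm wide (its y), 190 mm deep behind the gate. Origin on the table under the gate line, midway between its posts (165 mm high). Its -x is the front, towards which the gate opens; z up. Latch post with keeper at its -y end, hinge post at +y. Apart from the bolt's knob nothing of it is higher than 230 mm. Place and yaw vary.
- spigot_base (a point): Foot of the fixed upright steel spigot, on its axis, at the plywood surface (12 mm above the table) on which the seated sleeve stands; axes parallel to the cage's. The spigot is 16 mm in diameter and rises 50 mm above this point; its top 6 mm taper to 10 mm in diameter. It stands 118 mm in front of the gate's mid-plane.
- sleeve_mid (a point): Centre (half-way up) of the loose sleeve: a plain aluminium tube 100 mm long, 28 mm outside and 19 mm inside diameter, open at both ends, z along its axis, about 0.12 kg. Starts upright on the bench, left or right of the cage's front; a solid wooden dowel of the same outside size stands on the other side.
- sleeve_foot (a point): Centre of the sleeve's lower end, 50 mm below its centre along its axis; z along its axis.
- gate (a joint): Hinge angle of the gate in rad: 0 shut, growing as its free end swings towards the cage's front (clockwise seen from above). A spring (0.16 N m at 0, 0.8 N m more per rad) pulls it shut. With the sleeve seated, the gate meets it at about 0.50 rad. The bolt's head in the keeper keeps the gate shut (0.01 rad of play).
- gate_hinge (a point): Point on the gate's upright hinge axis, 170 mm above the table, at the height of the gate's top edge. The gate is a slatted wooden frame 22 mm thick, reaching from 4 to 270 mm from this axis and from 75 to 170 mm above the table; shut, it runs from here along the cage's -y.
- bolt_knob (a point): Centre of the bolt's knob: an upright steel cylinder, 26 mm in diameter, 36 mm high, on a 12 mm stem, 72 mm above the axis of the bolt, a 14 mm rod along the top of the gate in two slotted staples (tops 39 mm below the knob's centre). Clear on all sides at its own height. Starts 200 mm from the hinge axis, comes nearer as the bolt is drawn, and moves with the gate.
- bolt (a joint): How far the bolt is drawn, in m: 0 shut to 0.050, towards the hinge along the gate (the cage's +y when the gate is shut). Friction about 1.5 N. Its head, a block 34 mm high and 14 mm long, lies in the keeper behind the lip; once drawn more than 0.026 it is clear of the keeper and the gate is free.
- bolt_lift (a joint): How far the bolt is lifted in its worn staples, in m: 0 sagged by its own weight (about 0.3 kg) to 0.020. With less than about 0.009 of lift its head catches on the keeper's lip after 0.003 of draw; lifted 0.010 or more it passes over. After 0.026 of draw it may sink again.
- keeper_lip (a point): Middle of the top edge of the keeper's bent-up lip on the latch post: a steel lip 6 mm thick, between two cheeks, in the bolt's path; 186.5 mm above the table.
- dowel: Bystander: solid wooden dowel standing upright, 28 mm in diameter, 100 mm high; origin at the centre of its foot.
- tin: Bystander: tin with a paper label, 80 mm in diameter, 100 mm high; origin at the centre of its foot.
- mallet: Bystander: wooden mallet lying, head 75 x 130 x 85 mm, handle 190 mm towards its -x; origin under the head.
- chisel: Bystander: lying chisel with a yellow handle, 230 mm long along its x, 30 mm high; origin under its middle.
- offcut: Bystander: wooden offcut, 50 x 80 x 25 mm; origin at the centre of its underside.
- jar: Bystander: closed glass jar, 52 mm in diameter, 60 mm high; origin at the centre of its foot.

How it is judged (in metres and radians):
On the way, in this order (a step that is already met when the one before it is completed fails the run):
1. the sleeve is fully down on the spigot and let go (horizontal distance between sleeve_foot and spigot_base below 0.005 m and z of sleeve_foot in the frame of spigot_base below 0.005 m and angle between sleeve_foot's own z axis and vertical below 0.12 rad and contact force between the fingers and sleeve below 0.1 N), for 0.2 s.
2. the bolt is drawn clear of the keeper while the robot holds it (value of joint bolt above 0.027 m and contact force between the fingers and bolt above 1 N), for 0.1 s.
At the end, for the whole second after the job is handed in: Ends holding: fingers press on the bolt (over 1 N), bolt drawn over 26 mm, gate still at 0.40 to 0.56 rad (at the sleeve or up to about 20 mm short of it), sleeve untouched and down on the spigot (foot within 5 mm of its seat in height and sideways, tilt under 0.12 rad) (all of step 1 and value of joint bolt above 0.026 m and value of joint gate between 0.4 and 0.56 rad and velocity of joint gate between -0.05 and 0.05 rad/s and contact force between the fingers and bolt above 1 N); the arm keeps its last pose, push and grip.
It fails at once if a bystander (dowel, tin, mallet, chisel, offcut, jar) is moved more than 40 mm (distance of any of dowel, tin, mallet, chisel, offcut, jar from where it was at the start of the episode above 0.04 m).
It fails at once if the gate is jammed hard against the sleeve (over 60 N) (contact force between gate and sleeve above 60 N).
It also fails if it takes over 59 s, if anything falls off the work surface, if the arm or the gripper's body presses on something with over 40 N, if the wrist force passes 120 N, or if a joint passes its speed limit or range.

## Robot

A 7-joint arm with a two-finger parallel gripper is mounted at the origin on the work surface. World frame = base frame: x ahead of the robot, y to its left, z up, the work surface at z = 0. Lengths are in mm, angles in rad, forces in N, time in s.
With the tool pointing down it reaches from about 425 to 975 mm from the base axis. Payload 16.7 kg.
Tool frame: the origin (TCP) lies midway between the tips of the shut fingers; the grasp point (between the pads) lies 19 mm behind it (pinch_z is the distance from the TCP to the grasp point, in mm); x points along the fingers, y is the direction in which the jaws open and shut, and the axes are right-handed (so a half turn about x gives the same grasp; the last joint's range is limited). The gripper opens to 85 mm and grips with 20 to 120 N. Pads are 22 mm wide; open, the fingers measure 114 mm over their backs; the gripper's body (76 mm by 85 mm) begins 54 mm behind the grasp point. The pads swing forward as they close: fully open they stand 13 mm farther back than shut.
Start: joints at [0.958, 0.426, 0.074, 1.606, -0.034, 1.111, -0.067], TCP at [301.926, -603.67, 231.302] pointing down, gripper open.
Joint ranges: [-2.85, 2.85], [-0.5, 2.14], [-1.23, 1.37], [0.21, 2.46], [-1.02, 4.16], [0.16, 2.05], [-2.73, 2.73]. Speed limits (rad/s): [1.89, 1.89, 2.39, 2.39, 3.01, 3.01, 3.01].

## Interface

Orientations are given as a rotation vector (axis times angle).
In Python, from bench import * gives the robot as it stands.
- The arm moves only by the tool apply_moves, never from a script. Its argument "motion" is a list of rows, each a list of 2 entries, a list of its own where there are three numbers: the shift along the tool's x, y, z scaled (see below), then the turn about the tool's x scaled (see below). A call has 1 to 5 rows; each row shifts and turns the commanded pose from where the row before left it, along the tool's axes as they then stand; what a row does not reach is not made up. The controller multiplies each number of a shift by 0.02 m and each number of a turn by 5 degrees. A row lasts 1/10 s, in which the tool goes at most 50 mm and 8.59 degrees, less where a joint would pass 70% of its speed; a pose out of reach is approached as far as the arm can. A call with a number of a shift or a turn outside -1 to 1 is refused whole. A call with a gripper value outside its range is refused whole. "hand" is the closure, from 0 (fully open) to 1 (shut), set as the call begins (left out, the last holds). The fingers move at their own pace and stop on an object; "newtons" is the grip in N (left out, the last holds). Time passes only in rows, so rows that do not move let the fingers close. It gives the time, the measured TCP pose, the force and the opening at its end, in the units of the state.
- observe(): the state, without advancing time (a new reading comes with each control period).
- capture(name): name is "scene" or "top" or "wrist"; returns (picture, depth): 400x640x3 uint8, red, green, blue; 400x640 float32, mm along the optical axis (not along the pixel's ray), 0 where there is no reading.
- get_calibration(name): a dict with "fov_y" (degrees; the focal length in pixels is half the picture's height over the tangent of half this angle, whatever the lens; pixels are square), "cx", "cy" (the principal point, pixels), "distortion" ([k1, k2, p1, p2, k3] as OpenCV has them; the pictures are not rectified), "R" (3x3) and "t" (3): a world point X has camera coordinates R X + t. Camera axes: x right, y down, z forward; pixel columns grow to the right and rows downward; lengths in mm; the calibration is good to about 2 mm. A picture is of the moment at which its call begins: read the wrist's pose just before it. get_calibration takes no time and is no camera call; for the wrist camera it gives the pose at the moment of the call.
- sign_off(): hands the job in, once; it reports no verdict.
The state is a dict: "t": time; "joint_positions": joint angles; "joint_velocities": joint speeds; "joint_efforts": joint torques, N m; "tcp_pos": TCP position; "tcp_rot": TCP orientation; "ft_force": force on the tool from outside, world axes, zero at the start; "moment": the same for the moment, N m; "finger_gap": opening from 0.0 (shut) to 1.0 (fully open).
Only numpy, scipy, OpenCV 4.12 (cv2) and the standard library are available. Lean on these libraries where they do the work, as an engineer would, in place of code of your own. Each camera call takes 0.05 s, during which the arm holds its last target.

## Working session

There is one attempt and no reset: what is moved stays moved. The work goes in short steps, Python scripts to look and compute and a tool call to move; the robot and the scene stay as the last step left them, time stands still between calls to the robot, and variables do not carry over. Pictures are saved under pics/ and viewed, and the job is handed in when it is done.

Besides the shell and the picture viewer there is one more tool, called after "Call:" by a JSON object that holds its "name" and its "arguments". apply_moves: Moves the arm, as the interface text tells. Its arguments: {"type":"object","properties":{"motion":{"type":"array","items":{"type":"array"}},"hand":{"type":"number"},"newtons":{"type":"number"}},"required":["motion"]}

```bash
ls; mkdir -p pics
cat > h.py <<'E'
from bench import *
import numpy as np, cv2
from scipy.spatial.transform import Rotation as R
def snap(name,tag):
    c=get_calibration(name); p,d=capture(name)
    np.savez('pics/'+tag+'.npz',p=p,d=d,**{k:np.array(v) for k,v in c.items()})
    cv2.imwrite('pics/'+tag+'.png',p[:,:,::-1]); return c,p,d
def load(tag): return np.load('pics/'+tag+'.npz')
def px(tag,u,v,depth=None,z=None):
    c=load(tag); f=200/np.tan(np.radians(float(c['fov_y']))/2)
    K=np.array([[f,0,float(c['cx'])],[0,f,float(c['cy'])],[0,0,1]])
    n=cv2.undistortPoints(np.array([[[u,v]]],float),K,c['distortion'])[0,0]
    r=c['R'].T@np.array([n[0],n[1],1]); o=-c['R'].T@c['t']
    if z is not None: return o+r*(z-o[2])/r[2]
    if depth is None: depth=float(c['d'][int(round(v)),int(round(u))])
    return o+r*depth
def cloud(tag):
    c=load(tag); f=200/np.tan(np.radians(float(c['fov_y']))/2)
    K=np.array([[f,0,float(c['cx'])],[0,f,float(c['cy'])],[0,0,1]])
    vv,uu=np.mgrid[0:400,0:640]
    n=cv2.undistortPoints(np.stack([uu,vv],-1).reshape(-1,1,2).astype(float),K,c['distortion'])[:,0]
    d=c['d'].reshape(-1,1); P=(np.c_[n,np.ones(len(n))]*d-c['t'])@c['R']
    P[d[:,0]==0]=np.nan
    return P.reshape(400,640,3)
def proj(tag,X):
    c=load(tag); f=200/np.tan(np.radians(float(c['fov_y']))/2)
    K=np.array([[f,0,float(c['cx'])],[0,f,float(c['cy'])],[0,0,1]])
    return cv2.projectPoints(np.atleast_2d(X).astype(float),cv2.Rodrigues(c['R'])[0],c['t'],K,c['distortion'])[0][:,0]
def crop(tag,u0,v0,u1,v1,s,out):
    i=cv2.imread('pics/'+tag+'.png')[v0:v1,u0:u1]; cv2.imwrite('pics/'+out+'.png',cv2.resize(i,None,fx=s,fy=s,interpolation=cv2.INTER_CUBIC))
E
python3 - <<'E'
from h import *
for n in ('scene','top','wrist'): snap(n,n+'0')
s=observe(); print(s); print(R.from_rotvec(s['tcp_rot']).as_matrix().round(3))
E
```

```text
pics
{'t': 0.15, 'joint_positions': array([ 0.95746449,  0.42658596,  0.07387959,  1.60642446, -0.03407587,
        1.11080144, -0.06708359]), 'joint_velocities': array([ 0.00015449, -0.00215436,  0.00084136, -0.00069298,  0.00069999,
       -0.00216499, -0.00067382]), 'joint_efforts': array([ 3.83962586e-03, -9.50314236e+01,  3.76289472e+00, -4.63766241e+01,
        1.92378229e-02,  7.74308864e-03,  4.39721714e-05]), 'tcp_pos': array([ 301.80901952, -603.43532647,  230.78944477]), 'tcp_rot': array([ 1.96343884,  0.46466036, -1.96406226]), 'ft_force': array([-0.16036885,  0.59009195,  0.03437035]), 'moment': array([-0.01536955, -0.0214017 , -0.00367577]), 'finger_gap': 1.0000076794584736}
[[-0.001  0.447 -0.894]
 [ 0.001 -0.894 -0.447]
 [-1.    -0.001  0.   ]]
```

View pics/scene0.png

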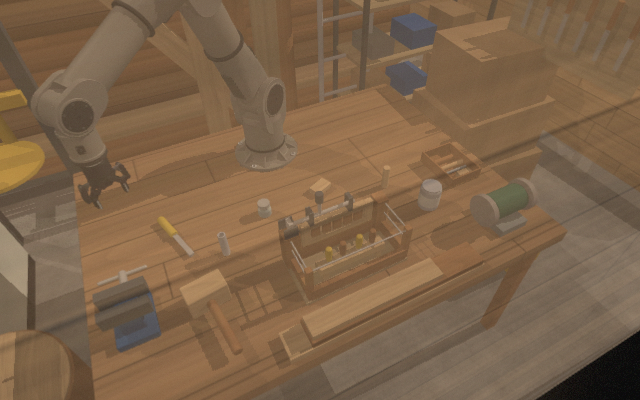

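View pics/top0.png

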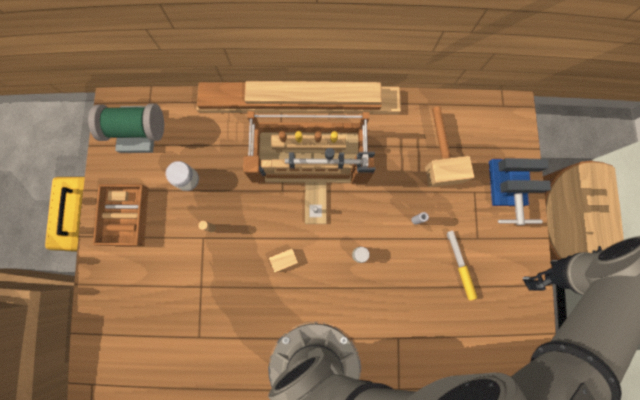

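View pics/wrist0.png

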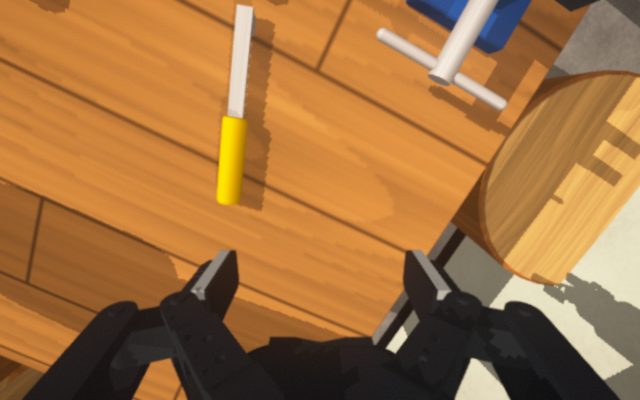

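The top view shows the sleeve near (421,217), the spigot on its plywood strip at (315,210), the dowel at (203,225) and the knob near (329,156). I'll zoom in and measure.

Run:
```python
from h import *
crop('top0',235,100,435,235,4,'topc')
crop('scene0',200,170,420,310,3.6,'scenec')
P=cloud('top0')
for n,(u,v) in dict(sleeve=(422,216),spig=(314,207),dowel=(203,225),knob=(329,156)).items(): print(n,P[v,u].round(1))
for n,b in dict(sleeve=(405,205,435,230),spig=(303,195,330,225),knob=(240,105,380,190)).items():
    Q=P[b[1]:b[3],b[0]:b[2]]; 
    print(n, np.nanmax(Q[...,2]), )
```

```text
sleeve [ 476.4 -338.8   57.2]
spig [503.5   5.1  59.6]
dowel [440.4 341.5 100. ]
knob [605.8 -34.2 282.6]
sleeve 101.34482344702094
spig 66.07435975747488
knob 287.4721287815526
```

View pics/topc.png

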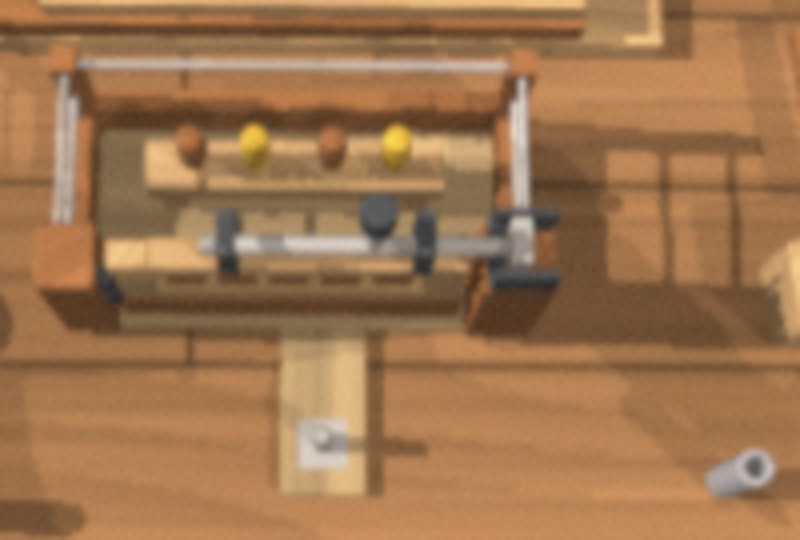

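View pics/scenec.png

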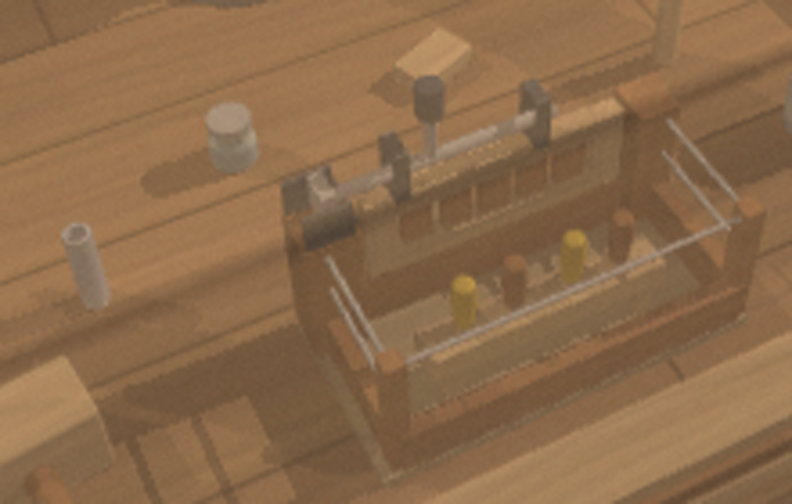

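Run:
```python
from h import *
for tag in ('top0','scene0'):
    P=cloud(tag)
    def sel(x,y,z): 
        m=(P[...,0]>x[0])&(P[...,0]<x[1])&(P[...,1]>y[0])&(P[...,1]<y[1])&(P[...,2]>z[0])&(P[...,2]<z[1]); return P[m]
    for n,a in dict(sleevetop=((430,540),(-400,-300),(93,108)),spig=((470,540),(-40,50),(40,75)),spigtop=((470,540),(-40,50),(59,75)),knob=((560,680),(-100,50),(245,300)),knobtop=((560,680),(-100,50),(279,300)),rod=((560,680),(-260,200),(195,222)),posts=((560,680),(-260,260),(158,170))).items():
        q=sel(*a)
        if len(q)<1: print(tag,n,0);continue
        print(tag,n,len(q),'mean',q.mean(0).round(1),'min',q.min(0).round(1),'max',q.max(0).round(1),'med',np.median(q,0).round(1))
    q=sel((560,680),(-150,150),(199,225))
    if len(q)>5: print('rod slope',np.polyfit(q[:,1],q[:,0],1))
def cp(u,v,z): return px('top0',235+(u+.5)/4-.5,100+(v+.5)/4-.5,z=z).round(1)
print('sleeve top',cp(756,466,100),'spigot top',cp(321,436,62),'knob',cp(378,214,285))
print('rod',cp(215,243,212),cp(480,245,212))
print('posts front top', cp(36,284,165),cp(97,286,165),cp(475,286,165),cp(555,286,165))
print('rear rail', cp(80,66,165),cp(508,66,165))
```

```text
top0 sleevetop 37 mean [ 470.9 -331.    97.6] min [ 458.7 -343.    93.5] max [ 483.9 -317.9  101.3] med [ 471.3 -331.1   97.4]
top0 spig 22 mean [498.7   1.5  56. ] min [492.4  -4.5  41.4] max [506.8   8.3  66.1] med [497.8   1.9  57.8]
top0 spigtop 8 mean [500.5   1.5  60.9] min [496.2  -4.4  59. ] max [506.8   8.2  66.1] med [500.3   1.9  59.7]
top0 knob 101 mean [614.9 -35.  278.4] min [605.3 -47.5 248.7] max [631.5 -23.7 287.5] med [613.6 -34.3 282.8]
top0 knobtop 74 mean [617.3 -35.3 283.6] min [605.8 -47.5 279.2] max [631.5 -23.7 287.5] med [616.8 -34.3 283.7]
top0 rod 472 mean [616.5 -58.2 202.2] min [ 591.3 -166.   195. ] max [645.   88.  221.8] med [616.3 -69.4 201.2]
top0 posts 735 mean [615.4  68.6 164.8] min [ 590.4 -169.3  158. ] max [644.8 215.6 170. ] med [614.3 111.  165. ]
rod slope [-2.02785998e-02  6.14945815e+02]
scene0 sleevetop 0
scene0 spig 0
scene0 spigtop 0
scene0 knob 0
scene0 knobtop 0
scene0 rod 0
scene0 posts 0
sleeve top [ 470.7 -331.5  100. ] spigot top [498.    2.3  62. ] knob [612.9 -34.5 285. ]
rod [612.8  77.3 212. ] [ 612.7 -109.   212. ]
posts front top [594.3 211.2 165. ] [592.9 166.4 165. ] [ 594.6 -110.   165. ] [ 595.1 -168.9  165. ]
rear rail [763.3 185.2 165. ] [ 765.8 -137.4  165. ]
```

Call:
{"name": "apply_moves", "arguments": {"motion": [[[0,-0.6,-0.97],0],[[0,-0.6,-0.97],0],[[0,-0.6,-0.97],0],[[0,-0.6,-0.97],0],[[0,-0.6,-0.97],0]], "hand": 0}}

```text
t: 0.65
tcp_pos: [362.2, -505.7, 231.1]
tcp_rot: [1.963, 0.464, -1.964]
ft_force: [0.9, -0.3, 0.4]
finger_gap: 0.998
```

Call:
{"name": "apply_moves", "arguments": {"motion": [[[0,-0.6,-0.97],0],[[0,-0.6,-0.97],0],[[0,-0.6,-0.97],0],[[0,-0.6,-0.97],0],[[0,-0.6,-0.97],0]]}}

```text
t: 1.15
tcp_pos: [422.1, -408.7, 231.2]
tcp_rot: [1.963, 0.464, -1.964]
ft_force: [0.9, -0.0, 0.1]
finger_gap: 0.999
```

Call:
{"name": "apply_moves", "arguments": {"motion": [[[0,0,0],1],[[0,0,0],1],[[0,0,0],1],[[0,0,0],1],[[0,0,0],1]]}}

```text
t: 1.65
tcp_pos: [421.6, -409.4, 231.1]
tcp_rot: [2.209, 0.027, -2.21]
ft_force: [-0.6, 0.2, 0.5]
finger_gap: 1.004
```

Run:
```python
from h import *
s=observe();snap('wrist','w1'); print(s['t'],s['tcp_pos'],s['joint_positions']); print(R.from_rotvec(s['tcp_rot']).as_matrix().round(3))
```

```text
1.65 [ 421.62613747 -409.42630946  231.09101227] [ 0.6148537   0.28478576  0.05645945  1.80846619 -0.01833126  1.04935536
 -0.86876797]
[[-0.     0.024 -1.   ]
 [ 0.    -1.    -0.024]
 [-1.    -0.     0.   ]]
```

View pics/w1.png

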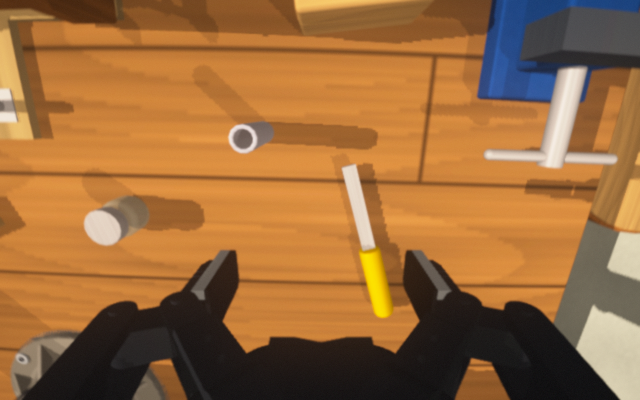

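The wrist view shows the sleeve's top ring at about (243,137), hollow, so it's the tube and not the dowel. There is space around it for the fingers.

Run:
```python
from h import *
print(px('w1',243.5,138,z=100).round(1))
P=cloud('w1');m=(abs(P[...,2]-100)<4)&(abs(P[...,0]-471)<40)&(abs(P[...,1]+331)<40);q=P[m];print(len(q),q.mean(0),(q.min(0)+q.max(0))/2,np.ptp(q,0))
```

```text
[ 471.7 -335.4  100. ]
389 [ 470.8873562  -334.63705554   99.52175033] [ 470.83060882 -334.16765391   98.99376748] [27.21146509 27.37388932  5.78814284]
```

Call:
{"name": "apply_moves", "arguments": {"motion": [[[0,-0.92,-0.64],0],[[0,-0.92,-0.64],0],[[0,-0.92,-0.64],0],[[0,-0.92,-0.64],0.27],[[0,0,0],0]]}}

```text
t: 2.2
tcp_pos: [472.7, -331.7, 231.2]
tcp_rot: [2.218, 0.011, -2.217]
ft_force: [0.5, -0.0, -0.7]
finger_gap: 1.002
```

Call:
{"name": "apply_moves", "arguments": {"motion": [[[1,0,0],0],[[1,0,0],0],[[1,0,0],0],[[1,0,0],0],[[0,0,0],0]]}}

```text
t: 2.7
tcp_pos: [469.3, -334.3, 149.0]
tcp_rot: [2.216, 0.008, -2.224]
ft_force: [0.1, 0.1, -0.3]
finger_gap: 0.998
```

Run:
```python
from h import *
s=observe();snap('wrist','w2'); print(s['t'],s['tcp_pos']); print(R.from_rotvec(s['tcp_rot']).as_matrix().round(3))
P=cloud('w2');m=(abs(P[...,2]-100)<4)&(abs(P[...,0]-471)<40)&(abs(P[...,1]+331)<40);q=P[m];print(len(q),q.mean(0),(q.min(0)+q.max(0))/2,np.ptp(q,0))
```

```text
2.7 [ 469.31174099 -334.26932766  148.95475491]
[[-0.004  0.005 -1.   ]
 [ 0.002 -1.    -0.005]
 [-1.    -0.002  0.004]]
656 [ 471.52000312 -334.22133357   99.56829708] [ 471.23490412 -334.23386269   99.35168479] [26.99471943 26.91679577  6.69814824]
```

View pics/w2.png

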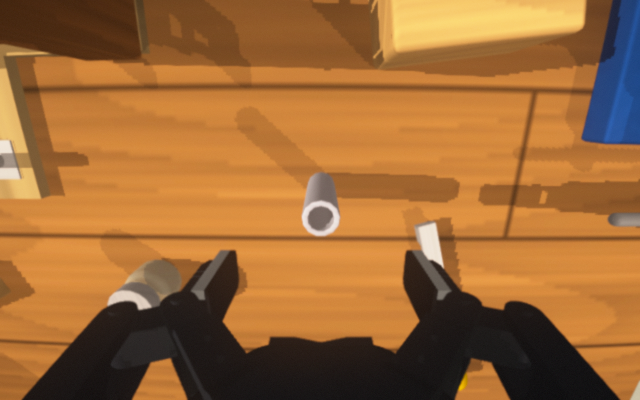

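The sleeve ring at (320,217) is centred between the fingers. I'll descend and grip.

Call:
{"name": "apply_moves", "arguments": {"motion": [[[1,0,-0.07],0],[[1,0,0],0],[[1,0,0],0],[[1,0,0],0],[[0.6,0,0],0]]}}

```text
t: 3.25
tcp_pos: [472.4, -334.9, 59.2]
tcp_rot: [2.219, 0.005, -2.219]
ft_force: [0.2, 0.3, 0.1]
finger_gap: 1.005
```

Call:
{"name": "apply_moves", "arguments": {"motion": [[[0,0,0],0],[[0,0,0],0],[[0,0,0],0],[[0,0,0],0],[[0,0,0],0]], "hand": 1, "newtons": 50}}

```text
t: 3.75
tcp_pos: [472.9, -334.9, 60.4]
tcp_rot: [2.221, 0.004, -2.218]
ft_force: [-0.7, 1.2, 7.9]
finger_gap: 0.317
```

Call:
{"name": "apply_moves", "arguments": {"motion": [[[0,0,0],0],[[0,0,0],0],[[0,0,0],0],[[0,0,0],0]]}}

```text
t: 4.15
tcp_pos: [473.0, -334.9, 60.4]
tcp_rot: [2.221, 0.004, -2.217]
ft_force: [-0.4, 0.4, 7.8]
finger_gap: 0.325
```

Run:
```python
from h import *
s=observe();snap('wrist','w3'); print(s['t'],s['tcp_pos'],s['finger_gap'],s['ft_force']); print(R.from_rotvec(s['tcp_rot']).as_matrix().round(3))
```

```text
4.15 [ 472.96187425 -334.89623373   60.42768952] 0.3252411107040801 [-0.43277491  0.4420202   7.8031718 ]
[[ 0.001  0.004 -1.   ]
 [-0.001 -1.    -0.004]
 [-1.     0.001 -0.001]]
```

View pics/w3.png

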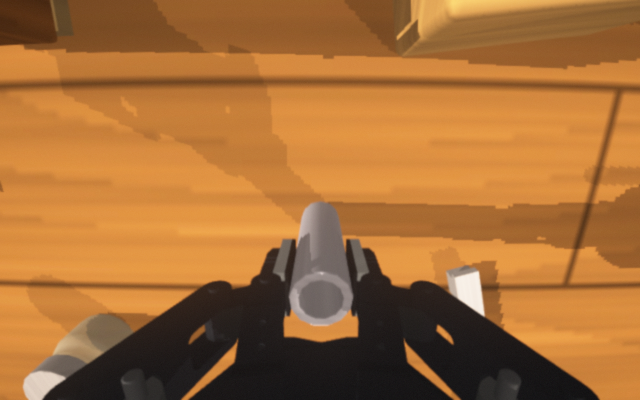

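Call:
{"name": "apply_moves", "arguments": {"motion": [[[-1,0,0],0],[[-1,0,0],0],[[-1,0,0],0],[[-1,0,0],0],[[-1,0,0],0]]}}

```text
t: 4.7
tcp_pos: [472.3, -334.6, 160.6]
tcp_rot: [2.22, 0.004, -2.219]
ft_force: [-0.6, 0.6, -1.9]
finger_gap: 0.313
```

Call:
{"name": "apply_moves", "arguments": {"motion": [[[0,-1,0.2],0],[[0,-1,0.2],0],[[0,-1,0.2],0],[[0,-1,0.2],0],[[0,-1,0.2],0]]}}

```text
t: 5.2
tcp_pos: [451.7, -233.9, 159.8]
tcp_rot: [2.22, 0.004, -2.219]
ft_force: [0.2, -0.0, -0.7]
finger_gap: 0.322
```

Call:
{"name": "apply_moves", "arguments": {"motion": [[[0,-1,0.2],0],[[0,-1,0.2],0],[[0,-1,0.2],0],[[0,-1,0],0],[[0,-1,0],0]]}}

```text
t: 5.7
tcp_pos: [439.4, -134.0, 159.8]
tcp_rot: [2.22, 0.004, -2.219]
ft_force: [0.7, 0.3, -1.6]
finger_gap: 0.322
```

Call:
{"name": "apply_moves", "arguments": {"motion": [[[0,-1,0],0],[[0,-1,0],0],[[0,-1,0],0],[[0,-1,0],0],[[0,-1,0],0]]}}

```text
t: 6.2
tcp_pos: [439.1, -33.9, 159.8]
tcp_rot: [2.22, 0.004, -2.219]
ft_force: [0.7, 0.2, -1.4]
finger_gap: 0.322
```

Call:
{"name": "apply_moves", "arguments": {"motion": [[[0,-1,0],0],[[0,-0.75,0],0],[[0,0,0],0],[[0,0,0],0]]}}

```text
t: 6.6
tcp_pos: [439.0, 0.1, 159.6]
tcp_rot: [2.22, 0.005, -2.219]
ft_force: [-0.4, -0.4, -1.9]
finger_gap: 0.32
```

Run:
```python
from h import *
s=observe();snap('wrist','w4'); print(s['t'],s['tcp_pos'],s['finger_gap'],s['ft_force']); print(R.from_rotvec(s['tcp_rot']).as_matrix().round(3))
```

```text
6.6 [4.39045176e+02 8.16542518e-02 1.59613774e+02] 0.3200705001812791 [-0.41992578 -0.42222505 -1.90508349]
[[ 0.     0.004 -1.   ]
 [-0.    -1.    -0.004]
 [-1.     0.    -0.   ]]
```

View pics/w4.png

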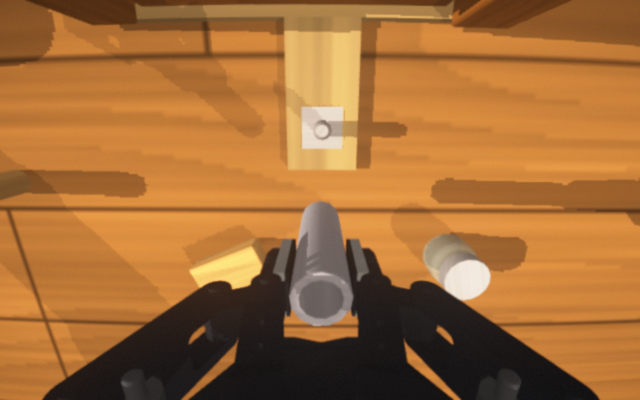

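The held sleeve's top ring is at about (320,299). The spigot is at about (322,130) on its steel plate, with the strip running up to the cage.

Run:
```python
from h import *
crop('w4',270,90,370,180,6,'w4a');crop('w4',270,190,370,340,4,'w4b')
P=cloud('w4')
def rep(n,x,y,z):
    m=(P[...,0]>x[0])&(P[...,0]<x[1])&(P[...,1]>y[0])&(P[...,1]<y[1])&(P[...,2]>z[0])&(P[...,2]<z[1]);q=P[m]
    print(n,len(q),q.mean(0).round(1),((q.min(0)+q.max(0))/2).round(1),np.ptp(q,axis=0).round(1))
    return q
rep('slv',(415,465),(-25,25),(192,206)); 
rep('spig',(470,530),(-30,30),(58,70));rep('spigall',(470,530),(-30,30),(30,70))
print(P[299,320],P[130,322])
```

```text
slv 3637 [440.8   0.  198.2] [438.2  -0.  199. ] [29.7 49.9 14. ]
spig 217 [499.6  -0.8  61.1] [499.4  -1.   60.7] [13.9 13.4  5.4]
spigall 284 [499.9  -0.8  59.7] [499.4  -1.   46.7] [16.  15.2 33.3]
[4.28453099e+02 2.79377666e-01 1.86492987e+02] [500.03435824  -0.94027876  62.11618335]
```

View pics/w4a.png

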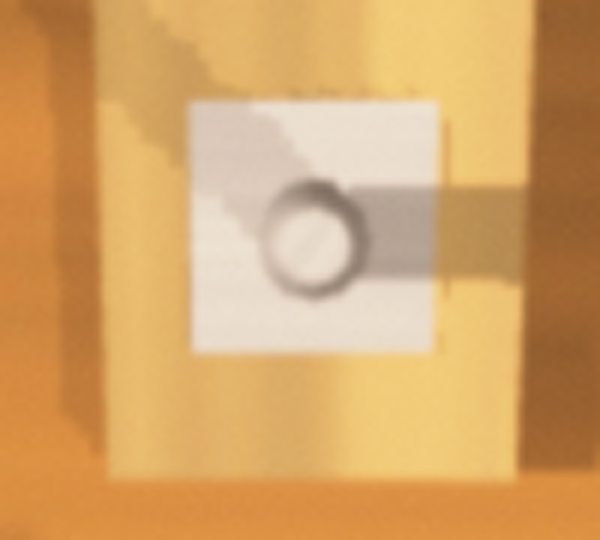

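View pics/w4b.png

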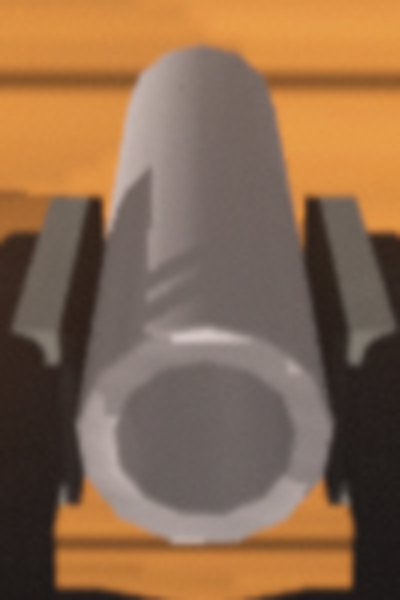

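Run:
```python
from h import *
print('ring',px('w4',320.9,299.1,z=199.2).round(2))
print('foot edge',px('w4',320.9,201,z=99.2).round(2))
print('foot L/R', px('w4',270+135/4,190+90/4,z=99.2).round(1),px('w4',270+273/4,190+90/4,z=99.2).round(1))
print('spig top',px('w4',321.6,130.1,z=62).round(2))
print('spig base plate',px('w4',270+314/6-.4,90+227/6-.4,z=13).round(2))
P=cloud('w4')
m=(abs(P[...,2]-199)<1.5)&(abs(P[...,0]-440)<20)&(abs(P[...,1])<15.5);q=P[m]
c=cv2.minEnclosingCircle(q[:,:2].astype(np.float32));print(len(q),c)
for z in (185,165,145,125,105):
  m=(abs(P[...,2]-z)<3)&(abs(P[...,0]-445)<30)&(abs(P[...,1])<13);q=P[m]
  from scipy.optimize import least_squares
  r=least_squares(lambda p:np.hypot(q[:,0]-p[0],q[:,1]-p[1])-14,[438,0],loss='soft_l1');print(z,len(q),r.x.round(2),r.cost.round(2))
```

```text
ring [ 4.3773e+02 -8.0000e-02  1.9920e+02]
foot edge [ 4.5045e+02 -2.1000e-01  9.9200e+01]
foot L/R [441.3  12.7  99.2] [441.4 -13.4  99.2]
spig top [499.95  -0.61  62.  ]
spig base plate [499.77  -1.15  13.  ]
1763 ((439.0528259277344, -0.11787135154008865), 18.876169204711914)
185 603 [440.47  -2.29] 925.83
165 220 [4.3659e+02 1.5000e-01] 7.78
145 155 [4.3654e+02 2.3000e-01] 4.21
125 110 [4.3651e+02 3.4000e-01] 2.24
105 78 [436.48   0.44] 1.38
```

Call:
{"name": "apply_moves", "arguments": {"motion": [[[0,0.07,-0.8],0],[[0,0,-0.8],0],[[0,0,-0.8],0],[[0,0,-0.76],0],[[0,0,0],0]]}}

```text
t: 7.15
tcp_pos: [503.7, -1.8, 159.3]
tcp_rot: [2.221, 0.003, -2.219]
ft_force: [0.4, 0.4, -0.7]
finger_gap: 0.32
```

Call:
{"name": "apply_moves", "arguments": {"motion": [[[1,0,0],0],[[0.5,0,0],0],[[0,0,0],0],[[0,0,0],0]]}}

```text
t: 7.55
tcp_pos: [502.0, -1.1, 129.5]
tcp_rot: [2.219, 0.004, -2.22]
ft_force: [0.0, 0.2, -1.6]
finger_gap: 0.321
```

Run:
```python
from h import *
s=observe();snap('wrist','w5');snap('scene','s5');snap('top','t5'); print(s['t'],s['tcp_pos'],s['finger_gap'],s['ft_force'])
crop('s5',250,150,420,280,4.5,'s5c')
P=cloud('w5')
from scipy.optimize import least_squares
for z in (138,118,98,78):
  m=(abs(P[...,2]-z)<3)&(abs(P[...,0]-510)<20)&(abs(P[...,1])<13);q=P[m]
  if len(q)<5: continue
  r=least_squares(lambda p:np.hypot(q[:,0]-p[0],q[:,1]-p[1])-14,[500,0],loss='soft_l1');print(z,len(q),r.x.round(2),r.cost.round(2))
d=load('s5')['d'];print(d.min(),d.max(),(d>0).mean())
```

```text
7.55 [501.99691222  -1.08077273 129.54731971] 0.3209082110068667 [ 0.02190124  0.20996462 -1.58038809]
138 258 [499.69  -0.86] 107.4
118 162 [499.44  -0.99] 3.64
98 112 [499.37  -0.9 ] 2.36
78 86 [499.32  -0.78] 1.64
0.0 1964.0476 0.981390625
```

View pics/w5.png

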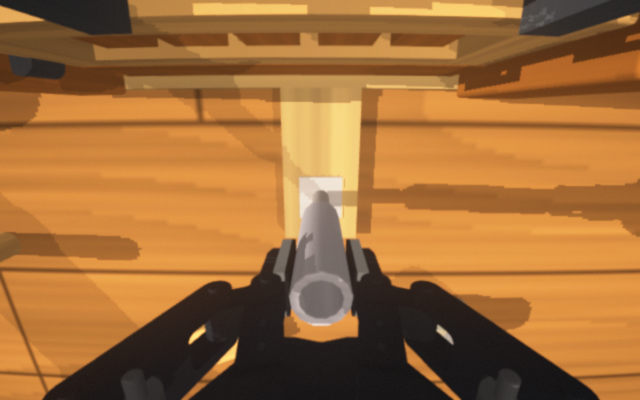

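View pics/s5c.png

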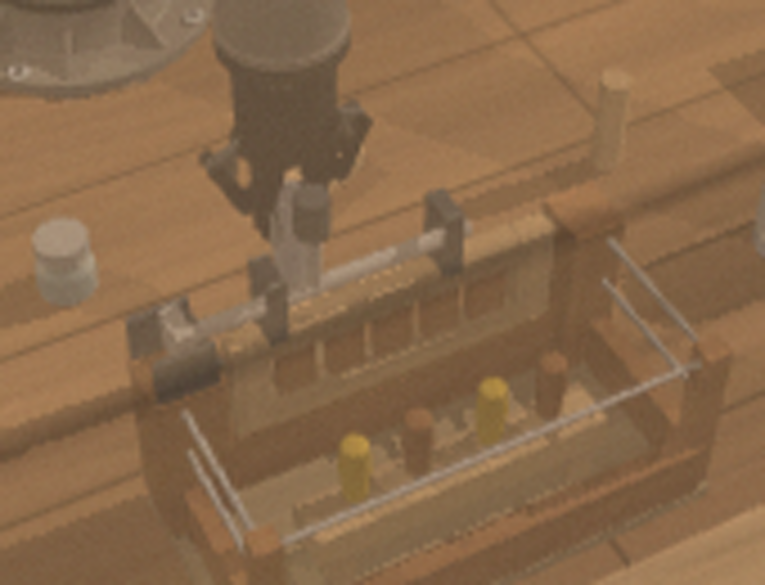

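The spigot tip is visible right at the sleeve's foot, (321,195), and in line with it. The fits agree within about 0.5 mm. Descending.

Call:
{"name": "apply_moves", "arguments": {"motion": [[[0.4,0,0],0],[[0.4,0,0],0],[[0.4,0,0],0],[[0,0,0],0]]}}

```text
t: 8.1
tcp_pos: [501.4, -0.9, 103.9]
tcp_rot: [2.217, 0.004, -2.222]
ft_force: [0.2, -0.4, -1.8]
finger_gap: 0.321
```

Call:
{"name": "apply_moves", "arguments": {"motion": [[[0.5,0,0],0],[[0.5,0,0],0],[[0.4,0,0],0],[[0,0,0],0]]}}

```text
t: 8.5
tcp_pos: [501.5, -0.9, 76.0]
tcp_rot: [2.217, 0.004, -2.222]
ft_force: [-0.2, 0.4, -1.9]
finger_gap: 0.319
```

Call:
{"name": "apply_moves", "arguments": {"motion": [[[0.15,0,0],0],[[0.1,0,0],0],[[0,0,0],0]]}}

```text
t: 8.8
tcp_pos: [502.6, -0.8, 72.5]
tcp_rot: [2.22, 0.004, -2.219]
ft_force: [-0.7, 0.2, -1.2]
finger_gap: 0.319
```

Call:
{"name": "apply_moves", "arguments": {"motion": [[[0.08,0,0],0],[[0.08,0,0],0],[[0,0,0],0]]}}

```text
t: 9.1
tcp_pos: [504.2, -0.5, 71.6]
tcp_rot: [2.224, 0.005, -2.215]
ft_force: [-8.0, 0.2, 42.9]
finger_gap: 0.321
```

Firm contact at the expected height, so it's seated. I'll relieve the push and release.

Call:
{"name": "apply_moves", "arguments": {"motion": [[[-0.12,0,0],0],[[0,0,0],0]]}}

```text
t: 9.3
tcp_pos: [502.6, -0.8, 72.1]
tcp_rot: [2.221, 0.004, -2.218]
ft_force: [-1.1, -0.6, -0.3]
finger_gap: 0.318
```

Call:
{"name": "apply_moves", "arguments": {"motion": [[[0,0,0],0],[[0,0,0],0],[[0,0,0],0],[[0,0,0],0],[[0,0,0],0]], "hand": 0}}

```text
t: 9.8
tcp_pos: [502.2, -0.8, 71.4]
tcp_rot: [2.219, 0.004, -2.22]
ft_force: [0.3, -0.2, -0.1]
finger_gap: 0.999
```

Run:
```python
from h import *
s=observe();snap('wrist','w6'); print(s['t'],s['tcp_pos'],s['finger_gap'],s['ft_force'])
```

```text
9.8 [502.20753132  -0.84610158  71.43337321] 0.999335586035751 [ 0.28296969 -0.20746153 -0.11963105]
```

View pics/w6.png

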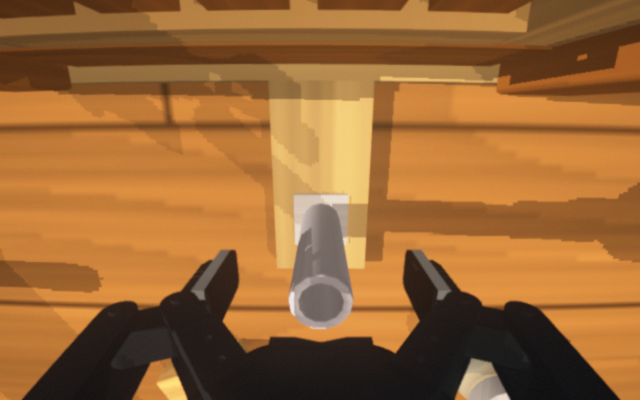

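Call:
{"name": "apply_moves", "arguments": {"motion": [[[-1,0,0],0],[[-1,0,0],0],[[-1,0,0],0],[[-1,0,0],0],[[-1,0,0],0]]}}

```text
t: 10.35
tcp_pos: [502.1, -0.9, 172.4]
tcp_rot: [2.22, 0.004, -2.22]
ft_force: [-0.4, -1.5, 0.0]
finger_gap: 1.0
```

Call:
{"name": "apply_moves", "arguments": {"motion": [[[-1,0,0],0],[[-1,0,0],0],[[-1,0,0],0],[[-1,0,0],0],[[-1,0,0],0]]}}

```text
t: 10.85
tcp_pos: [502.1, -0.9, 272.4]
tcp_rot: [2.22, 0.004, -2.219]
ft_force: [-0.5, -0.6, 0.4]
finger_gap: 0.999
```

Call:
{"name": "apply_moves", "arguments": {"motion": [[[-1,0,0],0],[[-1,0,0],0],[[-1,0,0],0],[[-0.5,0,0],0],[[0,0,0],0]]}}

```text
t: 11.35
tcp_pos: [502.7, -0.8, 342.5]
tcp_rot: [2.222, 0.004, -2.217]
ft_force: [0.4, -0.3, -0.4]
finger_gap: 1.002
```

Run:
```python
from h import *
s=observe();snap('wrist','w7');snap('scene','s7'); print(s['t'],s['tcp_pos'],s['joint_positions'].round(2));print(R.from_rotvec(s['tcp_rot']).as_matrix().round(3))
crop('s7',250,150,420,280,4.5,'s7c')
P=cloud('w7')
def rep(n,x,y,z):
    m=(P[...,0]>x[0])&(P[...,0]<x[1])&(P[...,1]>y[0])&(P[...,1]<y[1])&(P[...,2]>z[0])&(P[...,2]<z[1]);q=P[m]
    if len(q): print(n,len(q),q.mean(0).round(1),((q.min(0)+q.max(0))/2).round(1),np.ptp(q,axis=0).round(1))
    return q
rep('knobtop',(590,640),(-70,0),(281,290));rep('sleevetop',(470,530),(-30,30),(106,118))
q=rep('rod',(590,640),(-140,120),(192,206));print(np.polyfit(q[:,1],q[:,0],1))
```

```text
11.35 [502.66934898  -0.83000112 342.45689045] [ 0.06  0.06 -0.2   1.83  0.01  1.25 -1.71]
[[ 0.002  0.004 -1.   ]
 [ 0.    -1.    -0.004]
 [-1.    -0.    -0.002]]
knobtop 1323 [617.4 -36.8 284.7] [618.  -37.3 284.1] [25.9 25.3  6.2]
sleevetop 196 [499.   -0.8 111.5] [498.8  -1.  110. ] [27.  25.5  7.5]
rod 3374 [616.5 -38.7 200.6] [615.7 -26.  199. ] [ 48.5 227.8  13.9]
[5.53801961e-03 6.16708173e+02]
```

View pics/w7.png

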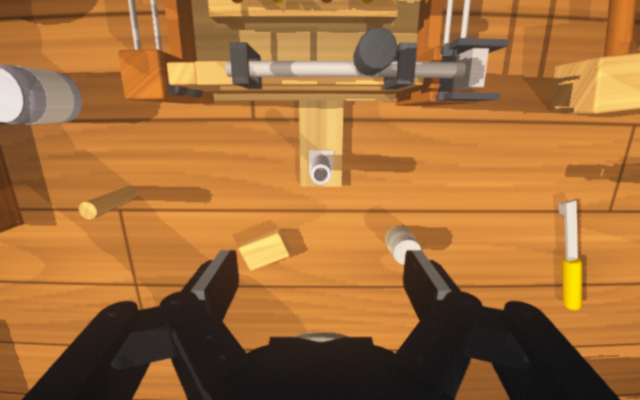

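View pics/s7c.png

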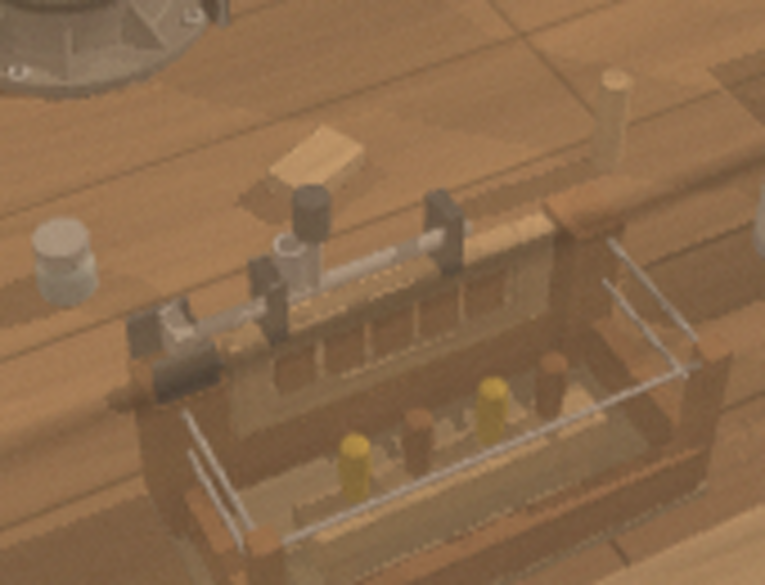

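The sleeve stands on the spigot with its top at z≈111.5, so it's seated. The knob top is at (377,50) in the wrist view, which puts its axis at about (617.4,-37) and its top at 285 mm. Next I go over it and down.

Call:
{"name": "apply_moves", "arguments": {"motion": [[[0,0.6,-1],0],[[0,0.6,-1],0],[[0,0.6,-1],0],[[0,0,-1],0],[[0,0,-1],0]]}}

```text
t: 11.95
tcp_pos: [602.8, -37.0, 339.9]
tcp_rot: [2.218, 0.003, -2.222]
ft_force: [-1.3, 0.6, 0.6]
finger_gap: 0.997
```

Call:
{"name": "apply_moves", "arguments": {"motion": [[[0,0,-0.77],0],[[0,0,0],0],[[0.9,0,0],0],[[0.5,0,0],0],[[0,0,0],0]]}}

```text
t: 12.45
tcp_pos: [616.5, -36.5, 311.5]
tcp_rot: [2.216, 0.004, -2.223]
ft_force: [0.8, 1.8, 0.0]
finger_gap: 0.995
```

Run:
```python
from h import *
s=observe();snap('wrist','w8'); print(s['t'],s['tcp_pos'],s['joint_positions'].round(2));print(R.from_rotvec(s['tcp_rot']).as_matrix().round(3))
P=cloud('w8')
m=(abs(P[...,2]-284.7)<3)&(abs(P[...,0]-617)<25)&(abs(P[...,1]+37)<25);q=P[m]
print(len(q),q.mean(0).round(1),((q.min(0)+q.max(0))/2).round(1),np.ptp(q,axis=0).round(1))
```

```text
12.45 [616.52796973 -36.5098768  311.47311256] [ 0.08  0.28 -0.16  1.63  0.05  1.24 -1.65]
[[-0.003  0.004 -1.   ]
 [-0.    -1.    -0.004]
 [-1.     0.     0.003]]
1121 [618.8 -37.3 284.8] [618.1 -37.2 284.3] [25.3 25.4  5.2]
```

View pics/w8.png

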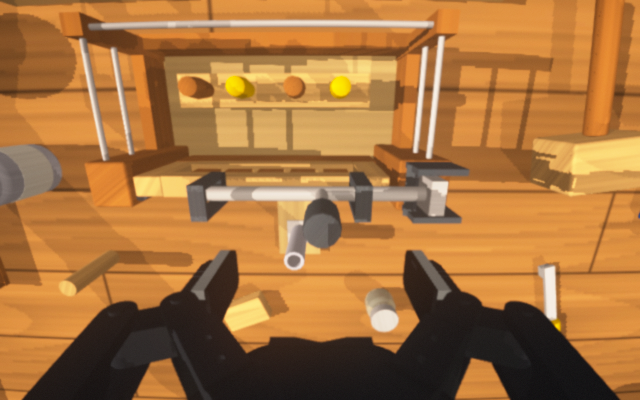

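The knob top at (320,222) is centred between the open fingers. I'll descend and grip.

Call:
{"name": "apply_moves", "arguments": {"motion": [[[0.8,0,-0.05],0],[[0.8,0,0],0],[[0.8,0,0],0],[[0.8,0,0],0],[[0,0,0],0]]}}

```text
t: 13.0
tcp_pos: [617.9, -36.4, 248.3]
tcp_rot: [2.217, 0.004, -2.222]
ft_force: [-0.6, -0.1, 0.4]
finger_gap: 0.999
```

Call:
{"name": "apply_moves", "arguments": {"motion": [[[0,0,0],0],[[0,0,0],0],[[0,0,0],0],[[0,0,0],0],[[0,0,0],0]], "hand": 1, "newtons": 70}}

```text
t: 13.5
tcp_pos: [619.1, -36.5, 250.4]
tcp_rot: [2.221, 0.004, -2.218]
ft_force: [-0.4, -0.1, 5.2]
finger_gap: 0.284
```

Call:
{"name": "apply_moves", "arguments": {"motion": [[[0,0,0],0],[[0,0,0],0],[[0,0,0],0]]}}

```text
t: 13.8
tcp_pos: [619.1, -36.4, 250.3]
tcp_rot: [2.221, 0.004, -2.218]
ft_force: [-0.9, -0.4, 5.8]
finger_gap: 0.289
```

Run:
```python
from h import *
s=observe();snap('wrist','w9'); print(s['t'],s['tcp_pos'],s['finger_gap'],s['ft_force'])
```

```text
13.8 [619.14804923 -36.43434316 250.34668931] 0.28884967681876295 [-0.94748163 -0.40102316  5.82747272]
```

View pics/w9.png

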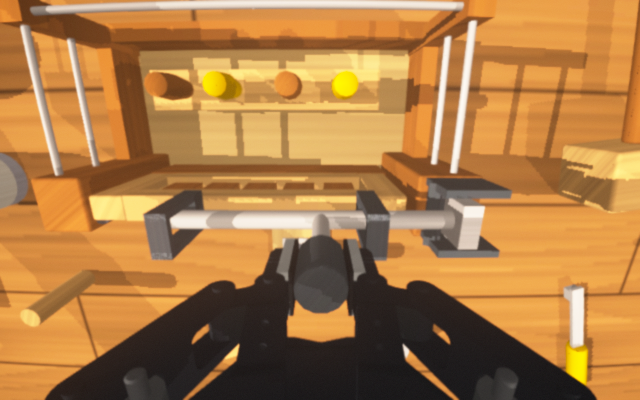

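The knob is held, at (320,275) between the pads, and the bolt head is still in the keeper at (467,225). Lifting about 14 mm.

Call:
{"name": "apply_moves", "arguments": {"motion": [[[-0.3,0,0],0],[[-0.3,0,0],0],[[-0.15,0,0],0],[[0,0,0],0],[[0,0,0],0]]}}

```text
t: 14.35
tcp_pos: [618.8, -36.4, 264.5]
tcp_rot: [2.22, 0.004, -2.219]
ft_force: [0.3, 0.0, -3.3]
finger_gap: 0.29
```

Run:
```python
from h import *
s=observe();snap('wrist','w10'); print(s['t'],s['tcp_pos'],s['finger_gap'],s['ft_force'])
for t in('w9','w10'):
    P=cloud(t); m=(abs(P[...,0]-617)<30)&(P[...,1]<-120)&(P[...,1]>-170)&(P[...,2]>196);q=P[m];print(len(q),np.percentile(q[:,2],[50,90,99]) if len(q) else 0)
    q=P[215:224,385:435].reshape(-1,3);print('rod',np.nanmedian(q,0))
    q=P[205:245,455:485].reshape(-1,3);print('head',np.nanmedian(q,0),np.nanpercentile(q[:,2],90))
```

```text
14.35 [618.81264352 -36.43992806 264.53215344] 0.29040980540875044 [ 0.26171548  0.02503926 -3.25596325]
3203 [205.12989558 212.13501011 212.96562446]
rod [ 621.16277852 -100.72324714  201.43661844]
head [ 619.1891803  -139.38697098  211.50333589] 212.54680319772734
3061 [213.3826564  226.3137711  227.10445199]
rod [ 620.31614342 -100.58515845  215.38286734]
head [ 618.82212565 -139.33256507  225.61795277] 226.71696532691166
```

View pics/w10.png

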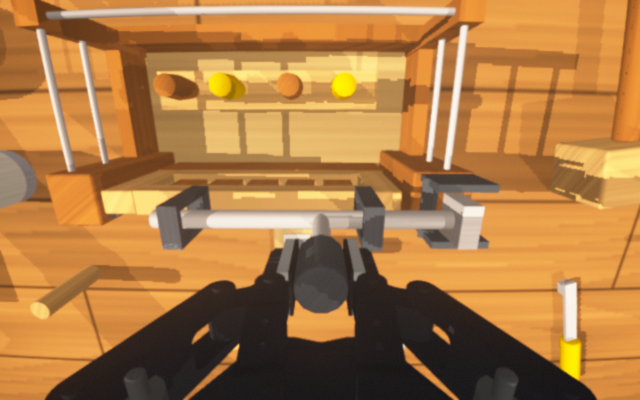

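The bolt rose 14.1 mm: the head top went from 212.5 to 226.7, with 3.3 N of weight on the tool. Drawing about 38 mm.

Call:
{"name": "apply_moves", "arguments": {"motion": [[[0,-0.4,0],0],[[0,-0.4,0],0],[[0,-0.4,0],0],[[0,-0.4,0],0],[[0,-0.3,0],0]]}}

```text
t: 14.9
tcp_pos: [618.7, 2.7, 264.5]
tcp_rot: [2.219, 0.005, -2.219]
ft_force: [1.8, -2.0, -4.0]
finger_gap: 0.28
```

Call:
{"name": "apply_moves", "arguments": {"motion": [[[0,0,0],0],[[0,0,0],0]]}}

```text
t: 15.1
tcp_pos: [618.6, 2.1, 264.6]
tcp_rot: [2.219, 0.006, -2.219]
ft_force: [1.1, 2.2, -3.0]
finger_gap: 0.289
```

Run:
```python
from h import *
s=observe();snap('wrist','w11'); print(s['t'],s['tcp_pos'],s['finger_gap'],s['ft_force'],s['joint_positions'].round(2))
print(R.from_rotvec(s['tcp_rot']).as_matrix().round(3))
```

```text
15.1 [618.63595407   2.10019126 264.56690521] 0.28919379863330497 [ 1.10383397  2.15087396 -3.00975972] [ 0.03  0.31 -0.17  1.69  0.06  1.14 -1.73]
[[ 0.     0.005 -1.   ]
 [ 0.    -1.    -0.005]
 [-1.    -0.    -0.   ]]
```

View pics/w11.png

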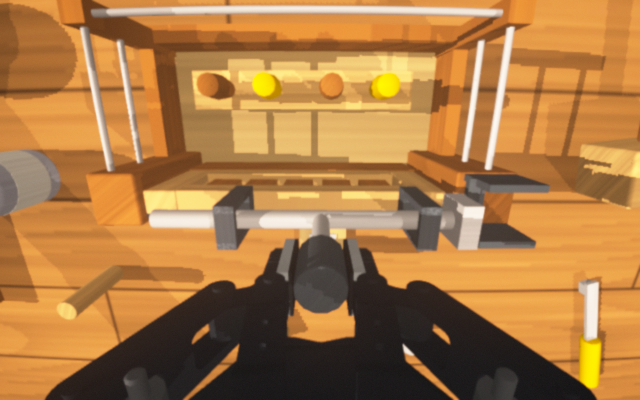

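The bolt is drawn about 38.5 mm, and its head at (465,220) is clear of the keeper cheeks. Now I swing the gate around the hinge (radius about 161.5 mm), turning the tool with it.

Call:
{"name": "apply_moves", "arguments": {"motion": [[[0,-0.01,0.35],0.5],[[0,-0.01,0.35],0.5],[[0,-0.01,0.35],0.5],[[0,0,0],0]]}}

```text
t: 15.55
tcp_pos: [597.2, 2.8, 264.7]
tcp_rot: [-2.155, 0.138, 2.155]
ft_force: [2.1, 0.0, -2.9]
finger_gap: 0.291
```

Call:
{"name": "apply_moves", "arguments": {"motion": [[[0,-0.01,0.35],0.5],[[0,-0.01,0.35],0.5],[[0,-0.01,0.35],0.5],[[0,0,0],0]]}}

```text
t: 15.95
tcp_pos: [576.9, 6.8, 264.7]
tcp_rot: [-2.084, 0.27, 2.084]
ft_force: [1.3, -0.0, -2.4]
finger_gap: 0.286
```

Run:
```python
from h import *
s=observe();snap('wrist','w12'); print(s['t'],s['tcp_pos'],s['finger_gap'],s['ft_force'],s['joint_positions'].round(2))
M=R.from_rotvec(s['tcp_rot']).as_matrix();print(M.round(3))
d=s['tcp_pos'][:2]-np.array([618.7,163.6]);print('r',np.hypot(*d),'th',np.arctan2(-d[0],-d[1]),'tool',np.arctan2(M[1,2],-M[0,2]))
```

```text
15.95 [576.9498009    6.78197559 264.71538826] 0.2858473621669018 [ 1.31973362 -0.02506962 -2.43333071] [-0.    0.24 -0.14  1.78  0.04  1.12 -1.99]
[[ 0.    -0.255 -0.967]
 [-0.    -0.967  0.255]
 [-1.     0.    -0.   ]]
r 162.2805345883273 th 0.2601978656100519 tool 0.25782232500652225
```

View pics/w12.png

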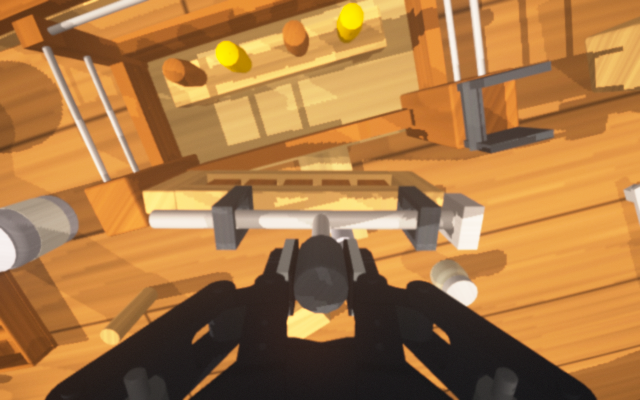

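The gate is following the tool at about 0.26 rad and the bolt is still gripped and drawn. Continuing.

Call:
{"name": "apply_moves", "arguments": {"motion": [[[0,-0.01,0.35],0.5],[[0,-0.01,0.35],0.5],[[0,-0.01,0.35],0.5],[[0,0,0],0]]}}

```text
t: 16.4
tcp_pos: [557.3, 13.7, 264.6]
tcp_rot: [-2.009, 0.395, 2.009]
ft_force: [1.9, -2.7, -3.3]
finger_gap: 0.288
```

Call:
{"name": "apply_moves", "arguments": {"motion": [[[0,-0.01,0.35],0.5],[[0,0,0.28],0.4],[[0,0,0],0],[[0,0,0],0]]}}

```text
t: 16.8
tcp_pos: [546.4, 18.8, 264.6]
tcp_rot: [-1.963, 0.465, 1.962]
ft_force: [1.8, -1.8, -3.7]
finger_gap: 0.285
```

Run:
```python
from h import *
s=observe();snap('wrist','w13');snap('top','t13');snap('scene','s13'); print(s['t'],s['tcp_pos'],s['finger_gap'],s['ft_force'],s['joint_positions'].round(2))
M=R.from_rotvec(s['tcp_rot']).as_matrix()
d=s['tcp_pos'][:2]-np.array([618.7,163.6]);print('r',np.hypot(*d),'th',np.arctan2(-d[0],-d[1]),'tool',np.arctan2(M[1,2],-M[0,2]))
P=cloud('w13')
m=(abs(P[...,2]-168.5)<4)&(P[...,0]>480)&(P[...,0]<625)&(P[...,1]>-110)&(P[...,1]<150);q=P[m];print(len(q))
# bolt rod direction: row edge pixels
q=np.array([P[v,u] for v in range(214,224) for u in list(range(165,205))+list(range(345,395))]);q=q[abs(q[:,2]-215)<6]
print(len(q),np.polyfit(q[:,1],q[:,0],1))
crop('s13',250,150,420,280,4.5,'s13c')
```

```text
16.8 [546.38747484  18.80655031 264.6398919 ] 0.28546585798531376 [ 1.82093202 -1.75976133 -3.74384366] [-0.04  0.19 -0.13  1.85  0.03  1.1  -2.22]
r 161.84636037449891 th 0.46318228812287576 tool 0.4649745771832154
4625
894 [5.00776001e-01 5.38807161e+02]
```

View pics/w13.png

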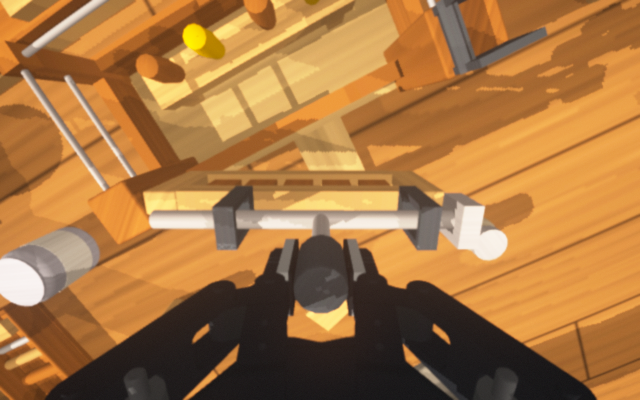

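View pics/s13c.png

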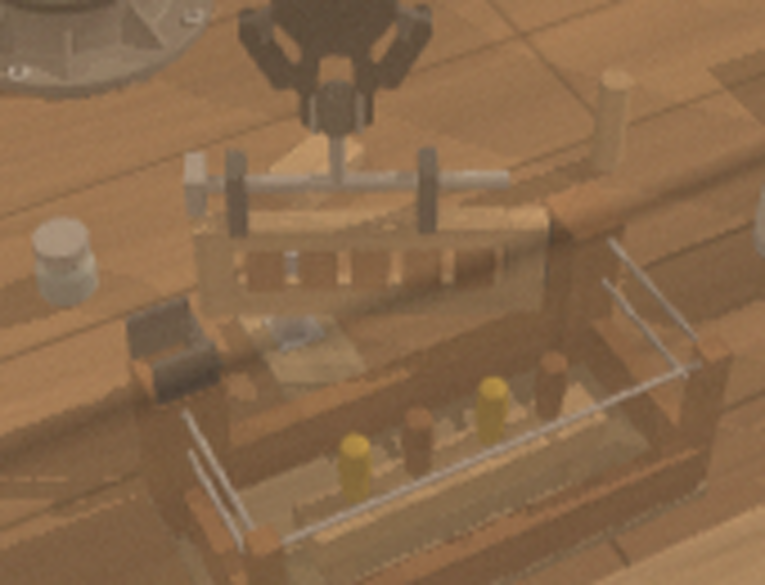

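Call:
{"name": "apply_moves", "arguments": {"motion": [[[0,0,0],0],[[0,0,0],0],[[0,0,0],0],[[0,0,0],0]]}}

```text
t: 17.35
tcp_pos: [545.8, 19.1, 264.5]
tcp_rot: [-1.961, 0.467, 1.961]
ft_force: [3.3, -1.9, -3.8]
finger_gap: 0.287
```

Run:
```python
from h import *
crop('t13',235,100,435,285,3.2,'t13c')
P=cloud('t13');m=(abs(P[...,2]-111)<6)&(abs(P[...,0]-498)<25)&(abs(P[...,1])<25);q=P[m];print(len(q),q.mean(0) if len(q) else 0,np.ptp(q,axis=0) if len(q) else 0)
s=observe();print(s['tcp_pos'],s['joint_velocities'].round(4),s['ft_force'],s['finger_gap'])
```

```text
0 0 0
[545.78346155  19.10860424 264.53260001] [ 0.0009 -0.0001 -0.0006  0.0004  0.0004 -0.0005  0.0002] [ 3.33897335 -1.90386849 -3.84549294] 0.2867125938415086
```

View pics/t13c.png

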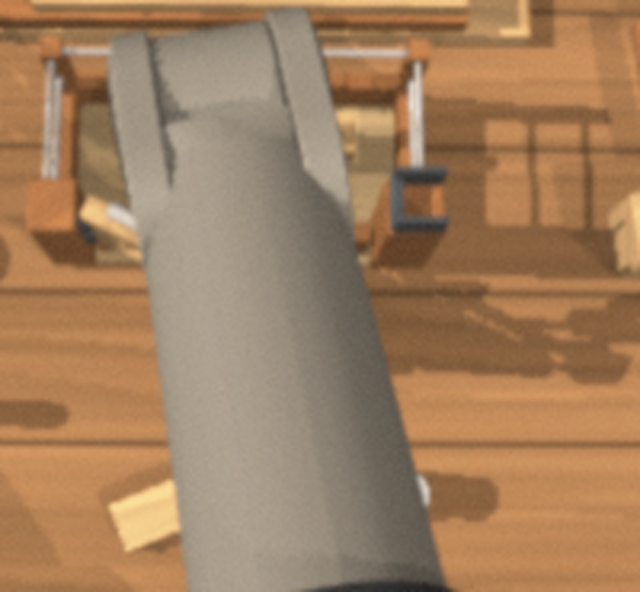

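The arm hides the sleeve in the top view. The state is steady, with the gate at about 0.465 rad and a spring force of about 3.8 N, so there is no jam. Handing in.

```bash
python3 -c "
from bench import *
print(sign_off())"
```

```text
the job is handed in; nothing more can be done
None
```

I pushed the sleeve fully onto the spigot and let it go. I then took the bolt by its knob, lifted it 14 mm, drew it about 38 mm and swung the gate open. I handed in at about 17.4 s of the 59 s, still gripping the knob at 70 N.

- **Sleeve:** it met firm contact at the bottom (43 N), and after release its top measured 111.5 mm against 112 mm expected. In the last pictures the arm and gate hid it from the top and wrist cameras. The scene camera showed it only through the gate's slats, upright over the strip, so I did not re-measure its seat.
- **Gate:** the last check put it at about 0.465 rad from the arm's pose. The rod seen in the wrist image agreed (0.4641), and both are just short of the sleeve. The arm was steady, with about 3.8 N sideways on the tool, which fits the spring alone and not a jam.
- **Bolt:** it was still about 38 mm drawn at the end, from the measured radius to the hinge.
- **Bystanders:** the arm did not touch any of them.

The cameras disagreed by 2–3 mm in y (top against wrist). I used wrist-camera positions of one thing relative to another, where that offset cancels.

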